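# Sweep the suitcase feet into the catch tray

### The arm

A 6-joint arm with a two-finger parallel gripper is mounted at the origin on the work surface. World frame = base frame: x ahead of the robot, y to its left, z up, the work surface at z = 0. Lengths are in m, angles in degrees, forces in N, time in s.
With the tool pointing down it reaches from about 0.375 to 0.9 m from the base axis. Payload 3.1 kg.
Tool frame: the origin (TCP) lies at the very end of the fingers, on their centre line; the grasp point (between the pads) lies 19 mm behind it; z points along the fingers, y is the line along which they close (so a half turn about z gives the same grasp; the last joint's range is limited). The gripper opens to 87 mm and grips with 3 to 60 N. Pads are 19 mm wide; open, the fingers measure 117 mm over their backs; the gripper's body (75 mm by 190 mm) begins 51 mm behind the grasp point.
Start: joints at [58.814, 30.224, 82.088, -0, 67.689, -10.227], TCP at [0.224, 0.584, 0.223] pointing down, gripper open.
Joint ranges: [-176.69, 176.69], [-43.24, 126.21], [12.49, 139.97], [-82, 262], [0, 151.66], [-163.58, 163.58]. Speed limits (degrees/s): [159.86, 159.86, 180, 180, 180, 180].

### API

Orientations are given as a 3x3 rotation matrix whose columns are the frame's x, y, z axes.
In Python, from rig import * gives the robot as it stands.
- The arm moves only by the tool jog_arm, never from a script. Its arguments are lists of equal length, an entry for each row: "delta_pos": the shift along the world's x, y, z in cm, a list of three; "turn": the turn about the world's z in degrees; "grip": the closure, from 0 (fully open) to 1 (shut). In form: {"delta_pos": [[x, y, z], ...], "turn": [turn, ...], "grip": [grip, ...]}. A call has 1 to 12 rows; each row is the pose to reach, as a shift and turn from the pose commanded when the call began; what a row does not reach only later rows make up. A row lasts 1/8 s, in which the tool goes at most 62.5 mm and 10.7 degrees, less where a joint would pass 70% of its speed; a pose out of reach is approached as far as the arm can. A call with a gripper value outside its range is refused whole. The fingers move at their own pace and stop on an object; the grip force is fixed at half the most. Time passes only in rows, so rows that repeat a pose let the fingers close. It gives the time, the measured TCP pose, the force, the opening and the grip force at its end, in the units of the state.
- read_state(): the state, without advancing time (a new reading comes with each control period).
- capture(name): name is "scene" or "top"; returns a dict with "color" (400x640x3 uint8, blue, green, red), "fovy" (degrees; the focal length in pixels is half the picture's height over the tangent of half this angle, whatever the lens; pixels are square), "cx", "cy" (the principal point, pixels), "k1" (the pictures are not rectified: a ray, as slopes to the right and down, at radius r is drawn at 1 + k1 r^2 times it, then the intrinsics apply), "camera_from_world" (4x4, takes a point from world to camera coordinates). Camera axes: x right, y up, looking along -z (the intrinsics and any distortion apply to the point x, -y, -z); pixel columns grow to the right and rows downward; lengths in m; the calibration is good to about 2 mm. A picture is of the moment at which its call begins. There is no depth.
- hand_in(): hands the job in; it is judged then, once.
The state is a dict: "time_s": time; "joint_positions": joint angles; "qvel": joint speeds; "tau": joint torques, N m; "position": TCP position; "tcp_rot": TCP orientation; "force": force on the tool from outside, world axes, zero at the start; "moment": the same for the moment, N m; "opening": opening from 0.0 (shut) to 1.0 (fully open); "grasp_force": force on a finger pad.
Only numpy, scipy, OpenCV 4.12 (cv2) and the standard library are available. Lean on these libraries where they do the work, as an engineer would, in place of code of your own. Each camera call takes 0.05 s, during which the arm holds its last target. There are 200 camera calls.

### The job

Three black rubber suitcase feet (small solid discs) lie loose on the repair bench: sweep all three through the open side of the steel catch tray, using your fingers as a brush, until each lies completely inside it. Push them along the bench top with light force; never grip or pick one up. Leave the other things on the bench where they are.

Things in the scene. Friction and masses are not known exactly. Their poses are not given: they have to be found in the camera images.
- tray: steel catch tray fixed to the bench: level sheet flush with the bench (step under 1 mm), walls on three sides, 25 mm high, 4 mm thick. Inside 170 mm along its x, 120 mm along its y. Origin mid-inside at bench height, z up. The open side is at y = +60 mm in its frame, facing its +y; back wall at y = -60 mm, side walls at x = +-85 mm
- foot1: suitcase foot lying flat on the bench: squat solid black rubber disc, 32 mm across, 14 mm tall with a bevelled top edge and a small steel washer on top, about 30 g, slides when pushed from the side. Origin at the centre of its underside
- foot2: suitcase foot lying flat on the bench: squat solid black rubber disc, 32 mm across, 14 mm tall with a bevelled top edge and a small steel washer on top, about 30 g, slides when pushed from the side. Origin at the centre of its underside
- foot3: suitcase foot lying flat on the bench: squat solid black rubber disc, 32 mm across, 14 mm tall with a bevelled top edge and a small steel washer on top, about 30 g, slides when pushed from the side. Origin at the centre of its underside
- glue: small closed glue jar, 40 mm across, 62 mm tall, standing; loose, to be left alone. Origin at the centre of its underside
- spool: wooden spool, 40 mm across, 44 mm tall, standing; loose, to be left alone. Origin at the centre of its underside
- castor: black rubber castor wheel lying flat: ring 48 mm across with a 16 mm hole, 22 mm tall; loose, to be left alone. Origin at the centre of its underside
- calculator: black desk calculator, 150 x 100 x 18 mm, long way along its x; loose, to be left alone. Origin at the centre of its underside
- screwdriver: screwdriver lying along its x, about 200 mm long; loose, to be left alone. Origin at its underside
- wax: brown round cake of wax, 80 mm across, 26 mm tall; loose, to be left alone. Origin at the centre of its underside
Things that resemble listed ones, but are neither listed nor needed, are in the scene too. What is shaped like the foot3 but green or yellow is not meant. What is shaped like the foot1 but blue or orange is not meant.

How it is judged:
By the outcome, as a careful person would: the job done as asked, in the order asked, and still so for the second after the job is handed in, with the robot touching nothing.
It also fails if it takes over 72 s, if anything falls off the work surface, if the arm or the gripper's body presses on something with over 40 N, if the wrist force passes 120 N, or if a joint passes its speed limit or range.

## Working session

There is one attempt and no reset: what is moved stays moved. The work goes in short steps, Python scripts to look and compute and a tool call to move; the robot and the scene stay as the last step left them, time stands still between calls to the robot, and variables do not carry over. Pictures are saved under pics/ and viewed, at most 10 in all, crops included, and the job is handed in when it is done.

Besides the shell and the picture viewer there is one more tool, called after ">>>" as a command line: name --pt "numbers of a row" for each row, then --argument value for the rest. jog_arm: Moves the arm, as the interface text tells. Its arguments: {"type":"object","properties":{"delta_pos":{"type":"array"},"turn":{"type":"array"},"grip":{"type":"array"}},"required":["delta_pos","turn","grip"]}

```bash
mkdir -p pics; cat > h.py <<'E'
from rig import *
import numpy as np, cv2
def K(c):
    f=c["color"].shape[0]/2/np.tan(np.radians(c["fovy"]/2))
    return f
def ray(c,u,v):
    f=K(c); d=np.array([(u-c["cx"])/f,(v-c["cy"])/f]); s=d.copy()
    for _ in range(20): s=d/(1+c["k1"]*(s@s))
    M=np.array(c["camera_from_world"]); R=M[:3,:3]; o=-R.T@M[:3,3]
    return o,R.T@np.array([s[0],-s[1],-1])
def onz(c,u,v,z):
    o,d=ray(c,u,v); return o+d*(z-o[2])/d[2]
def tri(c1,p1,c2,p2):
    o1,d1=ray(c1,*p1);o2,d2=ray(c2,*p2)
    t=np.linalg.lstsq(np.c_[d1,-d2],o2-o1,rcond=None)[0]
    a=o1+d1*t[0];b=o2+d2*t[1]
    return (a+b)/2,np.linalg.norm(a-b)
def proj(c,P):
    M=np.array(c["camera_from_world"]);p=M[:3,:3]@P+M[:3,3]
    s=np.array([p[0],-p[1]])/-p[2]; s=s*(1+c["k1"]*(s@s))
    return s*K(c)+[c["cx"],c["cy"]]
E
python3 - <<'E'
from h import *
import pickle
d={}
for n in("scene","top"):
    c=capture(n);d[n]=c;cv2.imwrite(f"pics/{n}1.png",c["color"]); print(n,c["fovy"],c["k1"],np.round(c["camera_from_world"],2).tolist())
pickle.dump(d,open("d.pkl","wb"))
E
```

```text
scene 57.00083159267574 -0.01927403379183977 [[0.64, 0.77, -0.01, -0.43], [-0.4, 0.34, 0.85, 0.18], [0.66, -0.54, 0.52, -1.43], [0.0, 0.0, 0.0, 1.0]]
top 48.49649659471045 0.01747409158515597 [[-0.02, -1.0, -0.0, 0.08], [0.98, -0.02, 0.21, -0.57], [-0.21, 0.0, 0.98, -0.89], [0.0, 0.0, 0.0, 1.0]]
```

View pics/scene1.png

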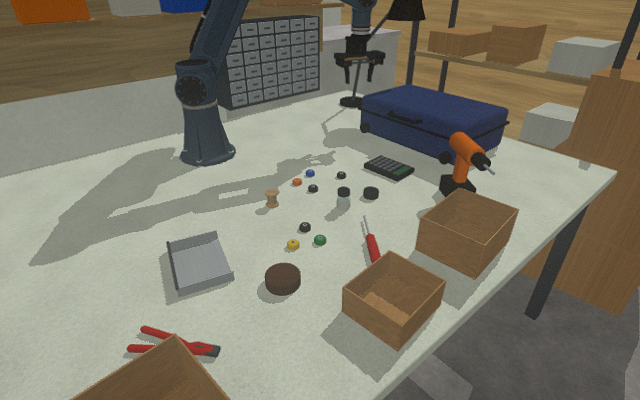

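View pics/top1.png

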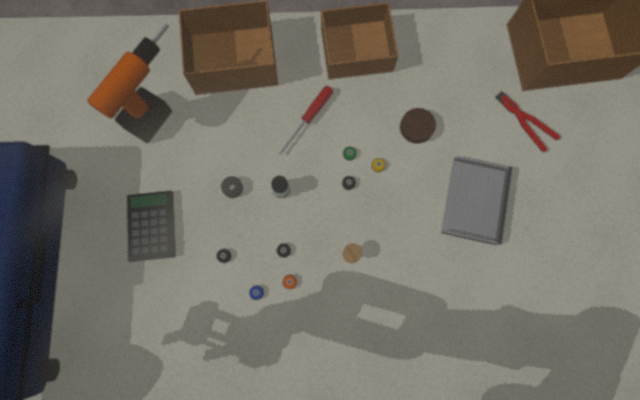

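The scene view shows the black feet near (305,227), (313,188) and (341,175). In the top view they are near (349,183), (284,250) and (224,256). The tray is at (478,200) in the top view, with its open side facing left (+y). Coloured decoys, the castor, the glue jar and the spool surround the feet.

```bash
python3 - <<'E'
from h import *
import pickle
d=pickle.load(open("d.pkl","rb"));s,t=d["scene"],d["top"]
def blob(c,p,r=11,th=75):
    x,y=p;g=c["color"].max(2)[y-r:y+r+1,x-r:x+r+1]
    n,l,st,ce=cv2.connectedComponentsWithStats((g<th).astype('uint8'))
    m=(l==1+st[1:,4].argmax()).astype('uint8')
    cn=max(cv2.findContours(m,0,2)[0],key=cv2.contourArea)
    (a,b),rad=cv2.minEnclosingCircle(cn)
    x0,y0,w,h=cv2.boundingRect(cn)
    return (x-r+x0+(w-1)/2,y-r+y0+(h-1)/2),(w,h)
for k,ps,pt in[("f1",(305,227),(349,183)),("f2",(313,188),(284,250)),("f3",(341,175),(224,256))]:
    a,wa=blob(s,ps);b,wb=blob(t,pt);P,e=tri(s,a,t,b)
    print(k,a,wa,b,wb,P.round(4),round(e,4),onz(t,*b,0.007).round(4))
for k,p,z in[("green",(350,153),.007),("yellow",(379,165),.007),("orange",(290,282),.007),("blue",(257,293),.007),("castor",(232,187),.011),("glue",(281,184),.06),("glueb",(281,192),0),("spool",(352,253),.044),("wax",(418,125),.026),("calcTR",(173,192),.018),("calcBR",(176,260),.018),("sdtip",(284,152),.005),("sdend",(328,88),.01)]:
    print(k,onz(t,*p,z)[:2].round(3))
# tray: top corners
for k,p,z in[("openfar",(456,158),.025),("openfar0",(454,160),0),("opennear0",(443,235),0),("opennear",(443,236),.025),("backfar",(511,166),.025),("backnear",(500,243),.025)]:
    print(k,onz(t,*p,z)[:2].round(3))
cv2.imwrite("pics/tz.png",cv2.resize(t["color"][130:270,330:530],None,fx=4,fy=4,interpolation=2))
E
```

```text
f1 (304.5, 227.0) (10, 9) (348.5, 182.5) (12, 12) [ 0.6321 -0.0162  0.0056] 0.0022 [ 0.6323 -0.0151  0.007 ]
f2 (312.5, 188.5) (8, 6) (283.0, 250.0) (13, 13) [0.4814 0.1343 0.0048] 0.0032 [0.4821 0.1355 0.007 ]
f3 (340.5, 175.0) (8, 7) (223.5, 255.5) (14, 12) [0.4724 0.2652 0.0057] 0.0034 [0.4733 0.2664 0.007 ]
green [ 0.703 -0.021]
yellow [ 0.672 -0.087]
orange [0.412 0.121]
blue [0.391 0.192]
castor [0.627 0.249]
glue [0.619 0.135]
glueb [0.616 0.139]
spool [ 0.468 -0.013]
wax [ 0.76  -0.178]
calcTR [0.617 0.38 ]
calcBR [0.465 0.367]
sdtip [0.71  0.131]
sdend [0.865 0.025]
openfar [ 0.678 -0.258]
openfar0 [ 0.682 -0.262]
opennear0 [ 0.508 -0.222]
opennear [ 0.502 -0.214]
backfar [ 0.656 -0.38 ]
backnear [ 0.484 -0.336]
```

View pics/tz.png

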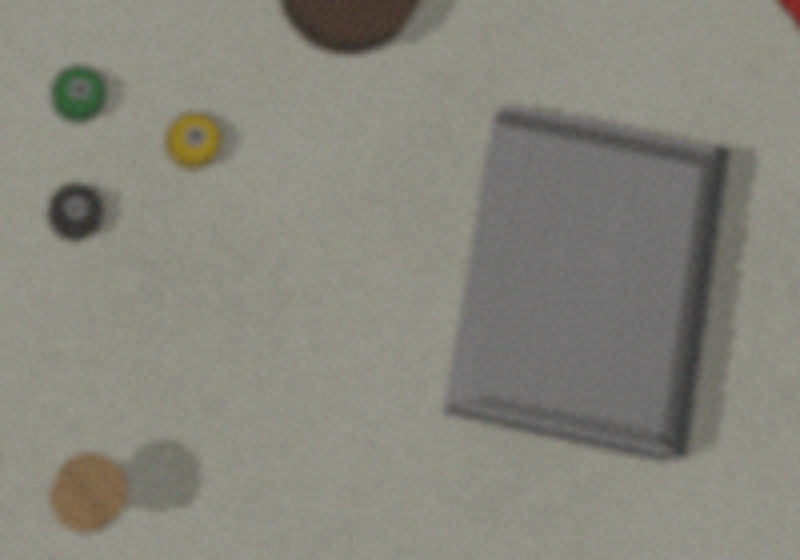

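The crop puts the tray's open edge at (454,160)–(442,232), 172 mm long, so the inside size checks out. The feet triangulate to z≈5–6 mm, also as expected. My plan is to hold the fingers about 25 mm apart as a cradle and push each foot into its own lane.

```bash
cat > plan.py <<'E'
from h import *
def plan(pts,heads,step=0.02,back=0.045,off=0.020,yaw0=None):
    """disc-centre path pts, heading angles (deg, 0 = -y, + toward +x); prints TCP world poses"""
    s=read_state();p=np.array(s["position"]);R=np.array(s["tcp_rot"])
    ytool=np.degrees(np.arctan2(R[1,1],R[0,1]))
    print("t",s["time_s"],"pos",p.round(4),"ytool deg",round(ytool,1),"open",s["opening"],"z",R[:,2].round(3))
    pts=np.array(pts)
    def tcp(c,h,o):
        a=np.radians(h);return c-o*np.array([np.sin(a),-np.cos(a)])
    def out(q,h):
        t=(h-ytool+90)%180-90
        print((100*(q-p[:2])).round(1).tolist(),round(t))
    print("pre");out(tcp(pts[0],heads[0],back),heads[0])
    print("path")
    for i in range(len(pts)-1):
        n=int(np.ceil(np.linalg.norm(pts[i+1]-pts[i])/step))
        for k in range(1,n+1):
            c=pts[i]+(pts[i+1]-pts[i])*k/n;h=heads[i]+(heads[i+1]-heads[i])*k/n
            out(tcp(c,h,off),h)
E
python3 - <<'E'
from plan import *
plan([(.632,-.0155),(.58,-.17),(.532,-.311)],[-19,-18,-16],step=.025)
print(read_state()["tcp_rot"],read_state()["joint_positions"])
E
```

```text
t 0.1 pos [0.2232 0.5831 0.2217] ytool deg 69.0 open 0.9969227429329635 z [-0.001 -0.002 -1.   ]
pre
[42.3, -55.6] -88
path
[40.8, -60.2] -88
[40.0, -62.4] -88
[39.3, -64.6] -88
[38.5, -66.8] -87
[37.8, -69.0] -87
[37.0, -71.2] -87
[36.3, -73.4] -87
[35.5, -75.8] -87
[34.7, -78.1] -86
[33.9, -80.4] -86
[33.1, -82.8] -86
[32.2, -85.1] -85
[31.4, -87.5] -85
[[-9.33831359e-01  3.57712028e-01 -1.04744465e-03]
 [ 3.57713355e-01  9.33829965e-01 -1.65870317e-03]
 [ 3.84797128e-04 -1.92363398e-03 -9.99998076e-01]] [ 5.88134176e+01  3.02741728e+01  8.21496212e+01  2.30097447e-03
  6.76885855e+01 -1.02276461e+01]
```

>>> jog_arm --pt "4 -5.5 0" --pt "8 -11 0" --pt "12 -16.5 -2" --pt "17 -22 -4" --pt "21 -27.5 -6" --pt "25 -33 -8" --pt "29 -38.5 -10" --pt "33 -44 -11" --pt "37 -49.5 -12" --pt "42.2 -55.7 -12" --pt "42.2 -55.7 -12" --pt "42.2 -55.7 -12" --turn '[-8,-16,-24,-32,-40,-48,-56,-64,-72,-80,-88,-88]' --grip '[0.7,0.7,0.7,0.7,0.7,0.7,0.7,0.7,0.7,0.7,0.7,0.7]'

```text
time_s: 1.6
position: [0.6478, 0.023, 0.1018]
tcp_rot: [[0.329, 0.944, 0.001], [0.944, -0.329, -0.001], [-0.0, 0.001, -1.0]]
force: [-0.1, -0.3, -0.1]
opening: 0.297
grasp_force: 0.0
```

>>> jog_arm --pt "0 0.5 -4" --pt "0 0.5 -7.5" --pt "0 0.5 -9.2" --pt "0 0.5 -9.6" --pt "0 0.5 -9.6" --turn '[0,0,0,0,0]' --grip '[0.7,0.7,0.7,0.7,0.7]'

```text
time_s: 2.22
position: [0.6462, 0.0317, 0.0072]
tcp_rot: [[0.325, 0.946, 0.001], [0.946, -0.325, -0.0], [0.0, 0.001, -1.0]]
force: [0.2, 0.5, 0.2]
opening: 0.301
grasp_force: 0.0
```

```bash
python3 - <<'E'
from plan import *
plan([(.632,-.0155),(.58,-.17),(.532,-.311)],[-19,-18,-16],step=.025)
c=capture("scene");cv2.imwrite("pics/s2.png",cv2.resize(c["color"][120:320,200:440],None,fx=3,fy=3))
E
```

```text
t 2.225 pos [0.6462 0.0317 0.0072] ytool deg -18.9 open 0.30067282511921173 z [ 0.001 -0.    -1.   ]
pre
[0.0, -0.5] 0
path
[-1.5, -5.0] 0
[-2.3, -7.2] 0
[-3.0, -9.4] 0
[-3.8, -11.6] 1
[-4.5, -13.9] 1
[-5.3, -16.1] 1
[-6.0, -18.3] 1
[-6.8, -20.6] 1
[-7.6, -23.0] 2
[-8.4, -25.3] 2
[-9.2, -27.7] 2
[-10.1, -30.0] 3
[-10.9, -32.3] 3
```

View pics/s2.png

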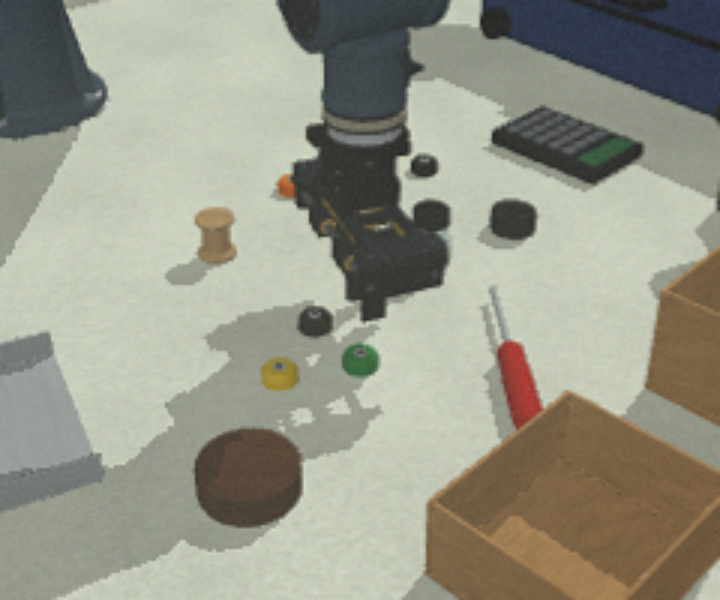

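The crop shows the fingers at the bench, just behind foot1 (315,320 in the crop). The path past yellow (280,375) is clear.

>>> jog_arm --pt "-0.2 -1.2 -0.2" --pt "-0.8 -2.8 -0.2" --pt "-1.3 -4.4 -0.2" --pt "-2.0 -6.3 -0.2" --pt "-2.7 -8.5 -0.2" --pt "-3.4 -10.5 -0.2" --pt "-4.1 -12.6 -0.2" --pt "-4.8 -14.8 -0.2" --pt "-5.5 -16.8 -0.2" --pt "-6.0 -18.3 -0.2" --pt "-6.3 -19.2 -0.2" --pt "-6.3 -19.2 -0.2" --turn '[0,0,0,0,0,0,1,1,1,1,1,1]' --grip '[0.7,0.7,0.7,0.7,0.7,0.7,0.7,0.7,0.7,0.7,0.7,0.7]'

```text
time_s: 3.78
position: [0.5823, -0.161, 0.0045]
tcp_rot: [[0.309, 0.951, -0.0], [0.951, -0.309, -0.0], [-0.0, -0.0, -1.0]]
force: [-0.1, 0.1, 0.8]
opening: 0.298
grasp_force: 0.0
```

```bash
python3 - <<'E'
from h import *
c=capture("scene");cv2.imwrite("pics/s3.png",cv2.resize(c["color"][170:320,140:340],None,fx=4,fy=4))
E
```

```text
(no output)
```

View pics/s3.png

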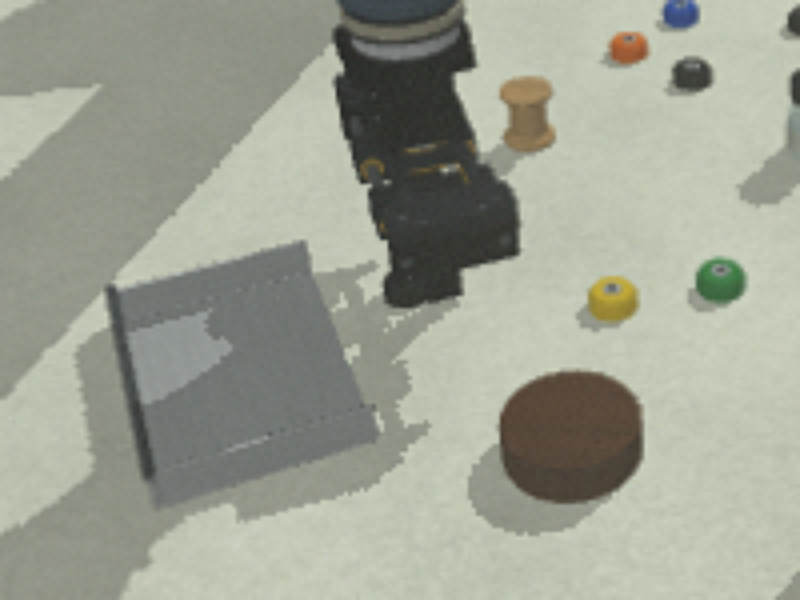

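foot1 is in the cradle at about (405,288) in the crop, just outside the tray's opening. I'll keep going in.

>>> jog_arm --pt "-0.5 -1.5 0" --pt "-1.1 -3.4 0" --pt "-1.8 -5.4 0" --pt "-2.5 -7.4 0" --pt "-3.2 -9.4 0" --pt "-3.8 -11.2 0" --pt "-4.3 -12.5 0" --pt "-4.5 -13 0" --pt "-4.5 -13 0" --pt "-3.8 -10.5 0" --pt "-3.8 -10.5 5" --pt "-3.8 -10.5 10" --turn '[0,0,0,1,1,1,2,2,2,2,2,2]' --grip '[0.7,0.7,0.7,0.7,0.7,0.7,0.7,0.7,0.7,0.7,0.7,0.7]'

```text
time_s: 5.32
position: [0.5443, -0.2638, 0.1048]
tcp_rot: [[0.274, 0.962, -0.002], [0.962, -0.274, 0.002], [0.001, -0.002, -1.0]]
force: [-0.0, -0.1, -0.1]
opening: 0.301
grasp_force: 0.0
```

```bash
python3 - <<'E'
from plan import *
plan([(.482,.135),(.545,-.02),(.60,-.20),(.617,-.33)],[22,21,14,-3],step=.021)
E
```

```text
t 5.325 pos [ 0.5443 -0.2638  0.1048] ytool deg -15.9 open 0.301473462381761 z [-0.002  0.002 -1.   ]
pre
[-7.9, 44.1] 38
path
[-6.2, 39.8] 38
[-5.4, 37.9] 38
[-4.6, 35.9] 38
[-3.8, 34.0] 37
[-3.0, 32.1] 37
[-2.2, 30.1] 37
[-1.4, 28.2] 37
[-0.6, 26.2] 37
[-0.0, 24.3] 36
[0.6, 22.3] 35
[1.3, 20.3] 35
[1.9, 18.3] 34
[2.5, 16.3] 33
[3.2, 14.3] 32
[3.8, 12.3] 31
[4.5, 10.3] 31
[5.1, 8.3] 30
[5.4, 6.5] 27
[5.7, 4.6] 25
[6.1, 2.8] 23
[6.4, 0.9] 20
[6.7, -0.9] 18
[7.1, -2.8] 15
[7.4, -4.6] 13
```

>>> jog_arm --pt "-1 5 0" --pt "-2 10 0" --pt "-3 15.5 0" --pt "-4 21 0" --pt "-5 26.5 0" --pt "-6 32 0" --pt "-7 37.5 0" --pt "-7.6 42 0" --pt "-7.9 44.3 -4" --pt "-7.9 44.3 -8" --pt "-7.9 44.3 -9.7" --pt "-7.9 44.3 -9.9" --turn '[5,10,15,20,25,30,35,38,38,38,38,38]' --grip '[0.7,0.7,0.7,0.7,0.7,0.7,0.7,0.7,0.7,0.7,0.7,0.7]'

```text
time_s: 6.82
position: [0.4643, 0.1781, 0.0045]
tcp_rot: [[-0.376, 0.927, -0.003], [0.927, 0.376, -0.0], [0.001, -0.003, -1.0]]
force: [0.4, -0.2, -0.2]
opening: 0.297
grasp_force: 0.0
```

```bash
python3 - <<'E'
from plan import *
plan([(.482,.135),(.545,-.02),(.60,-.20),(.617,-.33)],[22,21,14,-3],step=.021)
c=capture("top");cv2.imwrite("pics/t4.png",cv2.resize(c["color"][100:320,190:540],None,fx=2,fy=2))
E
```

```text
t 6.825 pos [0.4643 0.1781 0.0045] ytool deg 22.1 open 0.2967290780539732 z [-0.003 -0.    -1.   ]
pre
[0.1, -0.1] 0
path
[1.8, -4.4] 0
[2.6, -6.3] 0
[3.4, -8.3] 0
[4.2, -10.2] -1
[5.0, -12.1] -1
[5.8, -14.1] -1
[6.6, -16.0] -1
[7.4, -17.9] -1
[8.0, -19.9] -2
[8.6, -21.9] -3
[9.3, -23.9] -3
[9.9, -25.9] -4
[10.5, -27.9] -5
[11.2, -29.9] -6
[11.8, -31.9] -7
[12.4, -33.9] -7
[13.1, -35.9] -8
[13.4, -37.7] -11
[13.7, -39.6] -13
[14.1, -41.4] -15
[14.4, -43.2] -18
[14.7, -45.1] -20
[15.0, -47.0] -23
[15.4, -48.8] -25
```

View pics/t4.png

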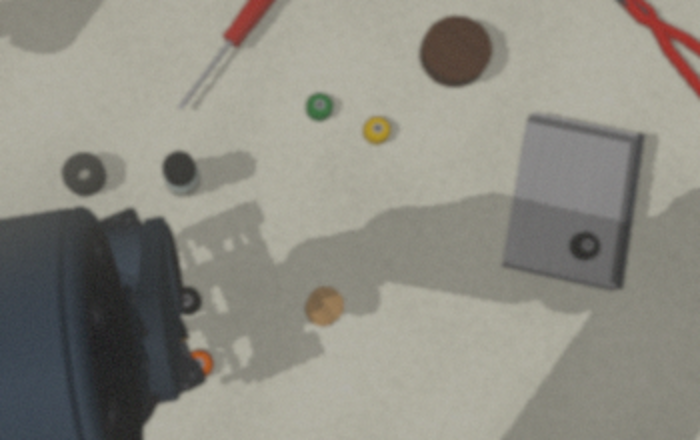

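The top view shows foot1 well inside the tray at crop (585,245). The other items haven't moved, and the fingers are behind foot2 (188,300). I'll push foot2 now.

>>> jog_arm --pt "0.4 -1 0" --pt "1 -2.5 0" --pt "1.8 -4.4 0" --pt "2.6 -6.3 0" --pt "3.4 -8.3 0" --pt "4.2 -10.2 0" --pt "5 -12.1 0" --pt "5.8 -14.1 0" --pt "6.6 -16 0" --pt "7.4 -17.9 0" --pt "8 -19.9 0" --pt "8.6 -21.9 0" --turn '[0,0,0,-1,-1,-1,-1,-1,-1,-1,-2,-3]' --grip '[0.7,0.7,0.7,0.7,0.7,0.7,0.7,0.7,0.7,0.7,0.7,0.7]'

```text
time_s: 8.38
position: [0.5518, -0.0426, 0.0055]
tcp_rot: [[-0.325, 0.946, -0.0], [0.946, 0.325, 0.0], [0.0, -0.0, -1.0]]
force: [-0.7, 0.4, -0.8]
opening: 0.295
grasp_force: 0.3
```

```bash
python3 - <<'E'
from plan import *
plan([(.553,-.045),(.60,-.20),(.617,-.33)],[19,14,-3],step=.021)
c=capture("scene");cv2.imwrite("pics/s5.png",cv2.resize(c["color"][150:300,160:360],None,fx=4,fy=4))
E
```

```text
t 8.375 pos [ 0.5518 -0.0426  0.0055] ytool deg 19.0 open 0.29534801485209583 z [-0.  0. -1.]
pre
[-1.3, 4.0] 0
path
[0.1, -0.3] -1
[0.7, -2.2] -1
[1.3, -4.1] -2
[1.9, -6.1] -2
[2.5, -8.0] -3
[3.1, -9.9] -4
[3.7, -11.9] -4
[4.3, -13.8] -5
[4.7, -15.6] -7
[5.0, -17.5] -10
[5.3, -19.3] -12
[5.6, -21.2] -15
[6.0, -23.0] -17
[6.3, -24.9] -20
[6.6, -26.7] -22
```

View pics/s5.png

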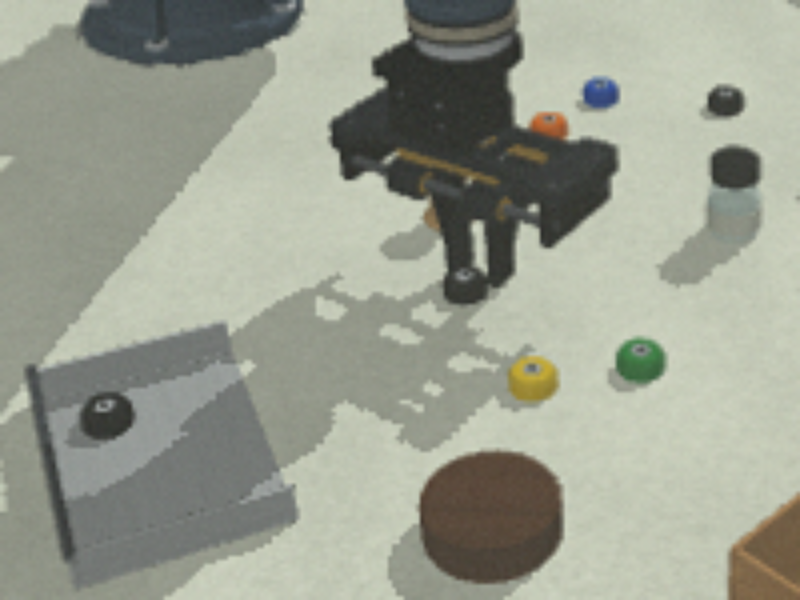

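foot2 is cradled at crop (463,285) and foot1 is in the tray at (105,415). I'll push foot2 on into the right-hand lane.

>>> jog_arm --pt "0.5 -1.6 0" --pt "1.2 -3.6 0" --pt "1.9 -5.9 0" --pt "2.5 -8 0" --pt "3.1 -9.9 0" --pt "3.7 -11.9 0" --pt "4.3 -13.8 0" --pt "4.7 -15.6 0" --pt "5 -17.5 0" --pt "5.3 -19.3 0" --pt "5.6 -21.2 0" --pt "6 -23 0" --turn '[-1,-1,-2,-2,-3,-4,-4,-7,-10,-12,-15,-17]' --grip '[0.7,0.7,0.7,0.7,0.7,0.7,0.7,0.7,0.7,0.7,0.7,0.7]'

```text
time_s: 9.93
position: [0.6116, -0.2726, 0.0055]
tcp_rot: [[-0.033, 0.999, -0.0], [0.999, 0.033, 0.0], [0.0, -0.0, -1.0]]
force: [0.2, 0.3, 0.0]
opening: 0.3
grasp_force: 0.2
```

>>> jog_arm --pt "0.2 -1.2 0" --pt "0.5 -2.5 0" --pt "0.6 -3.4 0" --pt "0.6 -3.4 0" --pt "0.6 0 0" --pt "0.6 0 5" --pt "0.6 0 10" --pt "0.6 0 10" --turn '[-2,-4,-4,-4,-4,-4,-4,-4]' --grip '[0.7,0.7,0.7,0.7,0.7,0.7,0.7,0.7]'

```text
time_s: 10.92
position: [0.6206, -0.2724, 0.1106]
tcp_rot: [[0.033, 0.999, 0.008], [0.999, -0.033, -0.005], [-0.005, 0.008, -1.0]]
force: [0.2, 0.5, -0.2]
opening: 0.301
grasp_force: 0.0
```

```bash
python3 - <<'E'
from plan import *
plan([(.4725,.266),(.545,-.02)],[14,14],step=.021)
E
```

```text
t 10.925 pos [ 0.6206 -0.2724  0.1106] ytool deg -1.9 open 0.30146704473979336 z [ 0.008 -0.005 -1.   ]
pre
[-15.9, 58.2] 16
path
[-14.8, 53.9] 16
[-14.3, 52.0] 16
[-13.8, 50.1] 16
[-13.4, 48.2] 16
[-12.9, 46.2] 16
[-12.4, 44.3] 16
[-11.9, 42.4] 16
[-11.4, 40.5] 16
[-10.9, 38.6] 16
[-10.5, 36.7] 16
[-10.0, 34.8] 16
[-9.5, 32.9] 16
[-9.0, 31.0] 16
[-8.5, 29.1] 16
[-8.0, 27.2] 16
```

>>> jog_arm --pt "-1.5 5 0" --pt "-3 10.5 0" --pt "-4.5 16 0" --pt "-6 21.5 0" --pt "-7.5 27 0" --pt "-9 32.5 0" --pt "-10.5 38 0" --pt "-12 43.5 0" --pt "-13.5 49 0" --pt "-15 54.5 0" --pt "-15.7 58 0" --pt "-15.7 58 0" --turn '[2,4,6,8,10,12,14,16,16,16,16,16]' --grip '[0.7,0.7,0.7,0.7,0.7,0.7,0.7,0.7,0.7,0.7,0.7,0.7]'

```text
time_s: 12.42
position: [0.4586, 0.3107, 0.1046]
tcp_rot: [[-0.247, 0.969, -0.002], [0.969, 0.247, -0.0], [-0.0, -0.002, -1.0]]
force: [-0.6, -0.6, 0.7]
opening: 0.301
grasp_force: 0.0
```

>>> jog_arm --pt "0 0 -4" --pt "0 0 -8" --pt "0 0 -9.8" --pt "0 0 -10" --pt "0 0 -10" --turn '[0,0,0,0,0]' --grip '[0.7,0.7,0.7,0.7,0.7]'

```text
time_s: 13.05
position: [0.4612, 0.3085, 0.0062]
tcp_rot: [[-0.242, 0.97, 0.001], [0.97, 0.242, 0.0], [0.0, 0.001, -1.0]]
force: [0.2, -0.0, -0.2]
opening: 0.298
grasp_force: 0.0
```

```bash
python3 - <<'E'
from plan import *
plan([(.4725,.266),(.545,-.02),(.575,-.325)],[14,13,2],step=.021)
c=capture("scene");cv2.imwrite("pics/s6.png",cv2.resize(c["color"][130:300,160:400],None,fx=3,fy=3))
E
```

```text
t 13.05 pos [0.4612 0.3085 0.0062] ytool deg 14.0 open 0.29790629926002044 z [ 0.001  0.    -1.   ]
pre
[0.0, 0.1] 0
path
[1.1, -4.2] 0
[1.6, -6.1] 0
[2.1, -8.0] 0
[2.6, -9.9] 0
[3.1, -11.8] 0
[3.6, -13.8] 0
[4.0, -15.7] 0
[4.5, -17.6] -1
[5.0, -19.5] -1
[5.5, -21.4] -1
[6.0, -23.3] -1
[6.5, -25.2] -1
[7.0, -27.1] -1
[7.4, -29.0] -1
[7.9, -30.9] -1
[8.2, -32.9] -2
[8.4, -35.0] -2
[8.6, -37.0] -3
[8.8, -39.0] -4
[9.1, -41.0] -5
[9.3, -43.1] -5
[9.5, -45.1] -6
[9.7, -47.1] -7
[10.0, -49.2] -8
[10.2, -51.2] -8
[10.4, -53.2] -9
[10.6, -55.3] -10
[10.9, -57.3] -11
[11.1, -59.3] -11
[11.3, -61.4] -12
```

View pics/s6.png

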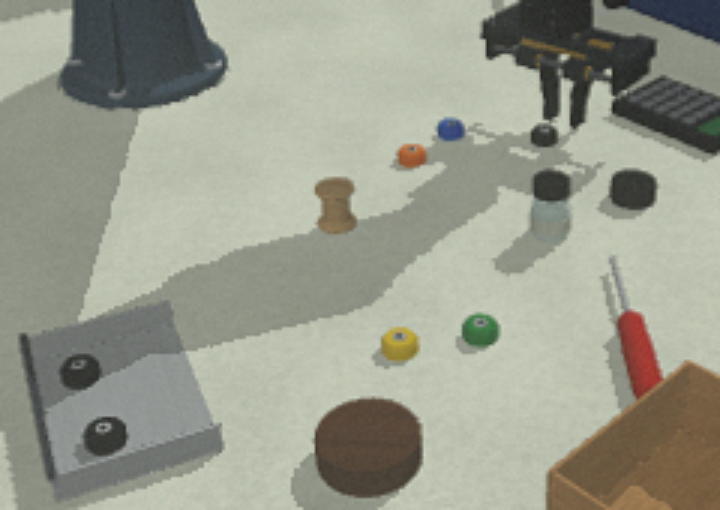

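foot1 and foot2 lie in the tray, at crop (80,370) and (105,435). The fingers are behind foot3 (543,135). I'll push foot3 down the middle and stop a little shallower.

>>> jog_arm --pt "0.3 -1 -0.1" --pt "0.7 -2.5 -0.1" --pt "1.1 -4.2 -0.1" --pt "1.6 -6.1 -0.1" --pt "2.1 -8 -0.1" --pt "2.6 -9.9 -0.1" --pt "3.1 -11.8 -0.1" --pt "3.6 -13.8 -0.1" --pt "4 -15.7 -0.1" --pt "4.5 -17.6 -0.1" --pt "5 -19.5 -0.1" --pt "5.5 -21.4 -0.1" --turn '[0,0,0,0,0,0,0,0,0,-1,-1,-1]' --grip '[0.7,0.7,0.7,0.7,0.7,0.7,0.7,0.7,0.7,0.7,0.7,0.7]'

```text
time_s: 14.6
position: [0.5157, 0.0931, 0.0046]
tcp_rot: [[-0.225, 0.974, -0.0], [0.974, 0.225, 0.0], [0.0, -0.0, -1.0]]
force: [-0.5, 0.8, 1.5]
opening: 0.302
grasp_force: 0.6
```

>>> jog_arm --pt "0.5 -1.9 0" --pt "1 -3.8 0" --pt "1.5 -5.7 0" --pt "1.9 -7.6 0" --pt "2.4 -9.5 0" --pt "2.7 -11.5 0" --pt "2.9 -13.6 0" --pt "3.1 -15.6 0" --pt "3.3 -17.6 0" --pt "3.6 -19.6 0" --pt "3.8 -21.7 0" --pt "4 -23.7 0" --turn '[0,0,0,0,0,-1,-1,-2,-3,-4,-4,-5]' --grip '[0.7,0.7,0.7,0.7,0.7,0.7,0.7,0.7,0.7,0.7,0.7,0.7]'

```text
time_s: 16.1
position: [0.5557, -0.1438, 0.0045]
tcp_rot: [[-0.139, 0.99, 0.0], [0.99, 0.139, -0.0], [-0.0, 0.0, -1.0]]
force: [0.2, 0.7, 0.0]
opening: 0.299
grasp_force: 0.6
```

```bash
python3 - <<'E'
from h import *
c=capture("scene");cv2.imwrite("pics/s7.png",cv2.resize(c["color"][150:300,160:360],None,fx=3,fy=3))
E
```

```text
(no output)
```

View pics/s7.png

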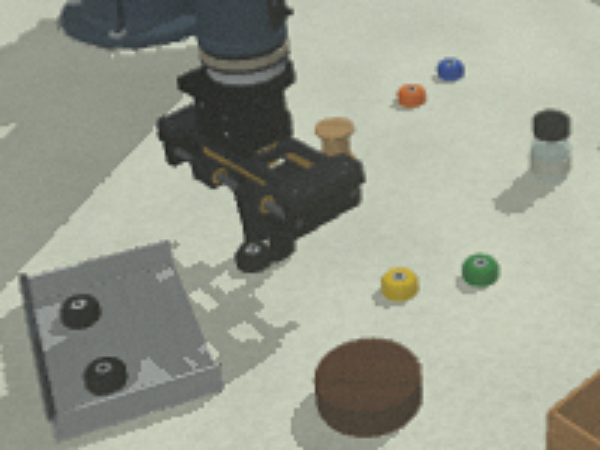

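foot3 is cradled at crop (252,253). This is the last stretch, then I'll back off and lift.

>>> jog_arm --pt "0.2 -1.6 0" --pt "0.5 -3.5 0" --pt "0.8 -5.5 0" --pt "1.1 -7.5 0" --pt "1.4 -9.5 0" --pt "1.6 -11.3 0" --pt "1.7 -12.4 0" --pt "1.7 -12.7 0" --pt "1.7 -12.7 0" --pt "1.6 -10.5 0" --pt "1.6 -10.5 5" --pt "1.6 -9 10" --turn '[-1,-2,-3,-4,-5,-6,-6,-6,-6,-6,-6,-6]' --grip '[0.7,0.7,0.7,0.7,0.7,0.7,0.7,0.7,0.7,0.7,0.7,0.7]'

```text
time_s: 17.65
position: [0.5707, -0.23, 0.1047]
tcp_rot: [[-0.036, 0.999, -0.002], [0.999, 0.036, 0.002], [0.002, -0.002, -1.0]]
force: [0.0, -0.2, 0.2]
opening: 0.3
grasp_force: 0.0
```

>>> jog_arm --pt "-1 5 3" --pt "-2 10 6" --pt "-3 15 8" --pt "-4 20 10" --pt "-5 25 10" --pt "-6 30 10" --pt "-7 35 10" --pt "-8 40 10" --pt "-8 42 10" --pt "-8 42 10" --turn '[0,0,0,0,0,0,0,0,0,0]' --grip '[0.7,0.7,0.7,0.7,0.7,0.7,0.7,0.7,0.7,0.7]'

```text
time_s: 18.9
position: [0.4893, 0.19, 0.2043]
tcp_rot: [[-0.04, 0.999, -0.001], [0.999, 0.04, -0.0], [0.0, -0.001, -1.0]]
force: [1.0, -1.1, 0.6]
opening: 0.298
grasp_force: 0.0
```

```bash
python3 - <<'E'
from h import *
c=capture("top");s=capture("scene")
a=cv2.resize(c["color"][130:270,330:530],None,fx=4,fy=4)
cv2.imwrite("pics/t8.png",a)
E
```

```text
(no output)
```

View pics/t8.png

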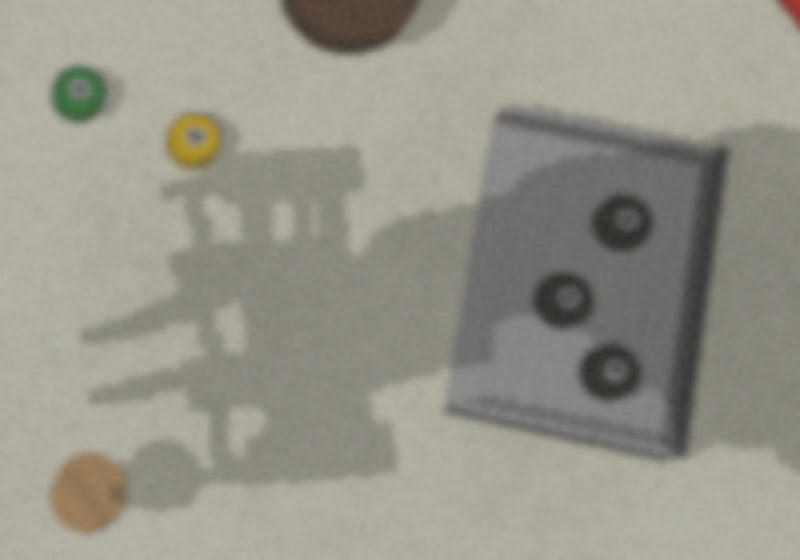

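All three feet are well inside the tray, at crop (622,222), (562,298) and (610,370). The spool, wax and the green and yellow decoys are at the same pixels as before.

```bash
python3 -c "
from rig import *
print(hand_in())"
```

```text
the job is handed in; nothing more can be done
None
```

All three black feet were swept completely inside the catch tray and the job is handed in at about 19 s; nothing was gripped, and in the pictures the other things stayed where they were.

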